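# Zero the clock barrel on the indexing head and hold the index plunger out

### The job

The brass clock barrel on the indexing head is about to be drilled round its edge. Turn the barrel by its drum until the slot in its cover faces the fixed zero pointer, leaving the notched steel plate below locked where it stands, and let go of the barrel; then pull the sprung index plunger fully back and hold it there, clear of the plate, so that I can turn the plate: finish while still gripping the plunger pulled back. Leave the other things on the bench where they lie.

Things in the scene. Friction and masses are not known exactly. Their poses are not given: they have to be found in the camera images.
- head: grey cast indexing head, bolted to the bench, does not move; origin on the bench under its upright axis, z up. Round base 170 mm in diameter, 18 mm thick, with two lugs on its +x side that reach 111 mm from the axis. Its -x axis points along the index plunger (the way it is pulled); its +y axis points from the axis to the zero pointer. The plunger stands in a bracket (x -100 to -75 mm, 32 mm wide, 70 mm high); the pointer on a post (y 73 to 89 mm, 20 mm wide, 70 mm high)
- pointer (a point): tip of the steel zero pointer, a 10 mm wide, 4 mm thick tapered strip lying 66 to 70 mm above the bench, which points at the axis from the head's +y side; the tip is 41 mm from the axis, the strip reaches out from there over the plate to its post
- barrel: brass clock barrel on the head's upright axis: a toothed wheel 78 mm across, 66 to 70 mm above the bench, under a plain drum 56 mm in diameter, 70 to 110 mm above the bench; a knurled nut and arbor 17 mm across stand 14 mm above its cover. It cannot be lifted; it turns stiffly on the axis (about 0.08 N m) and stays where it is turned, as long as the plate below is locked
- drum (a point): centre of the barrel's drum, on the axis, 96 mm above the bench, a good height to pinch the drum (56 mm wide); fingers must stay above the pointer and the toothed wheel, whose tops are 70 mm above the bench
- slot (a point): middle of the slot's open end at the rim of the barrel's cover, 28 mm from the axis, 110 mm above the bench. The slot is 11 mm wide, 13 mm long along the radius and 9 mm deep, dark inside, and starts 29 to 126 degrees counterclockwise (from above) of the pointer
- barrel_turn (a joint): angle of the barrel against the plate, rad, counterclockwise from above; with the plate at 0 this is the angle of the slot from the pointer, 0 when the slot faces it; starts between 0.5 and 2.2
- plate: steel division plate 140 mm across, 50 to 60 mm above the bench, on the same axis under the barrel, with 12 notches 9.5 mm wide and 10 mm deep in its rim; the plunger's pin sits in one of them and locks it
- plate_turn (a joint): angle of the plate, rad, 0 where it starts; the pin leaves it about 0.015 of play either way, and once the pin is out it turns freely
- plunger: the sprung index plunger: an 8 mm steel pin, a neck and a knurled dark steel knob, in the head's bracket, its axis level, 55 mm above the bench, along the head's x axis. It slides only along the head's -x axis, away from the plate
- knob (a point): centre of the plunger's knob, a cylinder 24 mm in diameter and 24 mm long along the plunger's axis, 126 mm from the head's axis when the pin is seated; 14 mm of thin neck lie between knob and bracket, 43 mm of air below it over the bench (25 mm over the base's foot, which reaches 122 mm from the head's axis and is 56 mm wide)
- plunger_pull (a joint): how far the plunger is pulled, m: 0 seated, its tip leaves the notch at 0.009, stop at 0.016. The spring pulls it home with 5 N when seated and 12 N at the stop
- pliers: bystander: flat-nose pliers with black grips, about 160 mm long, lying on the bench
- screwdriver: bystander: screwdriver with a dark wooden handle, 170 mm long, lying on the bench
- tweezers: bystander: steel tweezers, 130 mm long, lying on the bench
- loupe: bystander: black eye loupe, 38 mm across and 28 mm high, standing beside the head
- wheel: bystander: loose brass clock wheel, 56 mm across, lying flat beside the head with its arbor up, 25 mm high
- jar: bystander: small amber jar with a metal lid, 44 mm across and 55 mm high
- tray: bystander: aluminium screw tray, 130 x 90 mm, 22 mm high
- brush: bystander: small brush with a wooden handle, 150 mm long, lying on the bench

How it is judged:
On the way, in this order (a step that is already met when the one before it is completed fails the run):
1. the barrel's slot faces the zero pointer (the middle of the slot within 3.5 mm of the pointer's line), the plate is still locked in its notch, and the barrel is let go (x of slot in the frame of head between -0.0035 and 0.0035 m and y of slot in the frame of head above 0 m and value of joint plate_turn between -0.06 and 0.06 rad and contact force between the fingers and barrel below 0.5 N), for 0.2 s.
2. the plunger is pulled fully back by the fingers (value of joint plunger_pull above 0.0135 m and contact force between the fingers and plunger above 4 N), for 0.2 s.
At the end, for the whole second after the job is handed in: The fingers hold the plunger at least 13.5 mm back (of 16) against its spring (over 4 N); the middle of the slot is within 3.5 mm (7 degrees) of the pointer's line, on the pointer's side; the plate is within 0.06 rad of where it was locked; the barrel is not touched (all of step 1 and all of step 2); the arm keeps its last pose, push and grip.
It fails at once if a bystander is moved by more than 30 mm (distance of any of pliers, screwdriver, tweezers, loupe, wheel, jar, tray, brush from where it was at the start of the episode above 0.03 m).
It also fails if it takes over 51 s, if anything falls off the work surface, if the arm or the gripper's body presses on something with over 40 N, if the wrist force passes 120 N, or if a joint passes its speed limit or range.

### The arm

A 7-joint arm with a two-finger parallel gripper is mounted at the origin on the work surface. World frame = base frame: x ahead of the robot, y to its left, z up, the work surface at z = 0. Lengths are in m, angles in rad, forces in N, time in s.
With the tool pointing down it reaches from about 0.425 to 0.825 m from the base axis. Payload 3.6 kg.
Tool frame: the origin (TCP) lies at the very end of the fingers, on their centre line; the grasp point (between the pads) lies 19 mm behind it; z points along the fingers, y is the direction in which the jaws open and shut (so a half turn about z gives the same grasp; the last joint's range is limited). The gripper opens to 93 mm and grips with 3 to 60 N. Pads are 15 mm wide; open, the fingers measure 128 mm over their backs; the gripper's body (75 mm by 188 mm) begins 65 mm behind the grasp point.
Start: joints at [1.323, 0.615, -0.013, 1.423, 0.008, 1.103, -0.04], TCP at [0.142, -0.634, 0.219] pointing down, gripper open.
Joint ranges: [-3.12, 3.12], [-0.3, 2.06], [-1.34, 1.32], [0.26, 2.42], [-1.36, 4.5], [0.01, 1.98], [-2.84, 2.84]. Speed limits (rad/s): [2.79, 2.79, 3.14, 3.14, 3.14, 3.14, 3.14].

### API

Orientations are given as a rotation vector (axis times angle).
In Python, from station import ctrl gives the robot as it stands.
- The arm moves only by the shell command python3 -m pendant 'ROWS' [FORCE]. ROWS is text: rows parted by semicolons, each of 7 numbers parted by spaces: the shift along the tool's x, y, z in m, then the turn, a rotation vector about the tool's x, y, z in degrees, then the opening, from 0 (shut) to 1 (fully open). A call has 1 to 5 rows; each row is the pose to reach, as a shift and turn from the pose commanded when the call began, along the tool's axes at that moment; what a row does not reach only later rows make up. A row lasts 1/12 s, in which the tool goes at most 41.7 mm and 7.16 degrees, less where a joint would pass 70% of its speed; a pose out of reach is approached as far as the arm can. A call with a gripper value outside its range is refused whole. The fingers move at their own pace and stop on an object; FORCE is the grip in N (left out, the last holds). Time passes only in rows, so rows that repeat a pose let the fingers close. It gives the time, the measured TCP pose, the force and the opening at its end, in the units of the state.
- ctrl.sense(): the state, without advancing time (a new reading comes with each control period).
- ctrl.read_camera(name): name is "side" or "top" or "wrist"; returns (picture, depth): 400x640x3 uint8, red, green, blue; 400x640 float32, m along the optical axis (not along the pixel's ray), 0 where there is no reading.
- ctrl.get_calibration(name): a dict with "fov_y" (degrees; the focal length in pixels is half the picture's height over the tangent of half this angle, whatever the lens; pixels are square), "cx", "cy" (the principal point, pixels), "extrinsics" (4x4, takes a point from world to camera coordinates); the wrist camera has in their place "T_tool_cam" (4x4, takes a point from camera to tool coordinates, whose origin is the TCP and whose axes are the flange's). Camera axes: x right, y up, looking along -z (the intrinsics and any distortion apply to the point x, -y, -z); pixel columns grow to the right and rows downward; lengths in m; the calibration is good to about 2 mm. A picture is of the moment at which its call begins: read the wrist's pose just before it. get_calibration takes no time and is no camera call.
- ctrl.job_done(): hands the job in, once; it reports no verdict.
The state is a dict: "t": time; "q": joint angles; "joint_velocities": joint speeds; "joint_efforts": joint torques, N m; "tool_pos": TCP position; "orientation": TCP orientation; "ft_force": force on the tool from outside, world axes, zero at the start; "ft_torque": the same for the moment, N m; "gripper_width": opening from 0.0 (shut) to 1.0 (fully open).
Only numpy, scipy, OpenCV 4.12 (cv2) and the standard library are available. Lean on these libraries where they do the work, as an engineer would, in place of code of your own. Each camera call takes 0.05 s, during which the arm holds its last target.

## Working session

There is one attempt and no reset: what is moved stays moved. The work goes in short steps, Python scripts to look and compute and a shell command to move; the robot and the scene stay as the last step left them, time stands still between calls to the robot, and variables do not carry over. Pictures are saved under pics/ and viewed, and the job is handed in when it is done.

```bash
mkdir -p pics; ls; python3 - <<'E'
from station import ctrl
import cv2,numpy as np
s=ctrl.sense()
for k,v in s.items(): print(k,np.round(v,4))
for n in("side","top","wrist"):
    c=ctrl.get_calibration(n); print(n,{k:np.round(v,4).tolist() if not isinstance(v,str) else v for k,v in c.items()})
    p,d=ctrl.read_camera(n); cv2.imwrite(f"pics/{n}0.png",p[:,:,::-1]); np.save(f"pics/{n}0.npy",d)
E
```

```text
pics
t 0.0
q [ 1.3235  0.6159 -0.0126  1.4249  0.0081  1.1034 -0.0404]
joint_velocities [-0.001  -0.0002 -0.0005 -0.0027 -0.0015 -0.0016 -0.0005]
joint_efforts [ 3.00000e-04 -4.58942e+01  2.08900e-01 -1.65748e+01 -6.11000e-02
  2.05000e-02  2.00000e-04]
tool_pos [ 0.1422 -0.6334  0.2175]
orientation [-3.12e+00 -3.46e-01  5.00e-04]
ft_force [0.5006 0.2746 0.4107]
ft_torque [-0.0683 -0.0196  0.0053]
gripper_width 0.999
side {'fov_y': 46.0741, 'cx': 315.7829, 'cy': 193.5281, 'extrinsics': [[0.8157, -0.5784, 0.0007, -0.4443], [0.4231, 0.5975, 0.6812, -0.2723], [-0.3944, -0.5553, 0.7321, -1.0552], [0.0, 0.0, 0.0, 1.0]]}
top {'fov_y': 57.592, 'cx': 315.7112, 'cy': 196.2448, 'extrinsics': [[-0.0224, -0.9997, -0.0117, 0.0121], [0.9931, -0.0236, 0.1148, -0.521], [-0.115, -0.0091, 0.9933, -1.0724], [0.0, 0.0, 0.0, 1.0]]}
wrist {'fov_y': 58.7154, 'cx': 321.1447, 'cy': 193.1634, 'T_tool_cam': [[0.0009, 0.9662, 0.2577, 0.0724], [1.0, -0.0006, -0.0012, -0.0002], [-0.001, 0.2577, -0.9662, -0.1664], [0.0, 0.0, 0.0, 1.0]]}
```

View pics/side0.png

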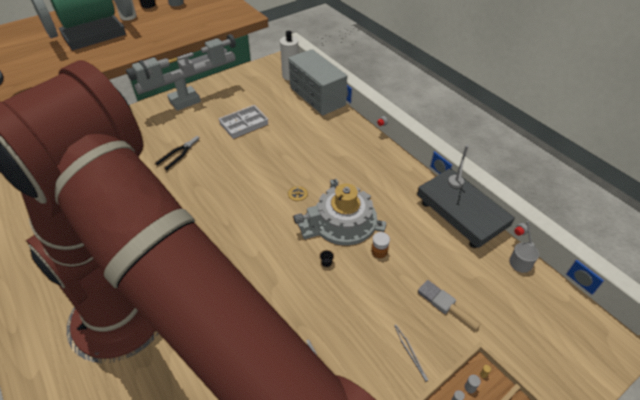

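View pics/top0.png

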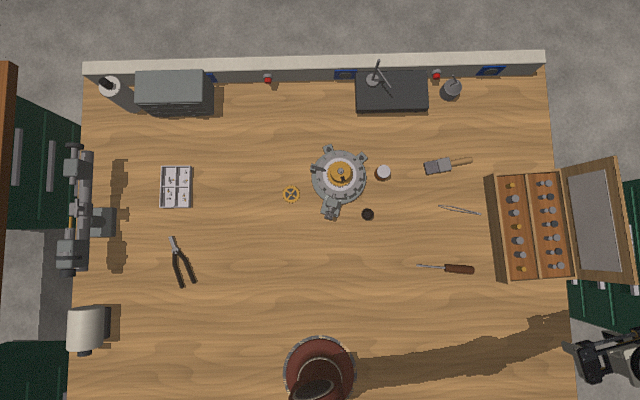

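View pics/wrist0.png

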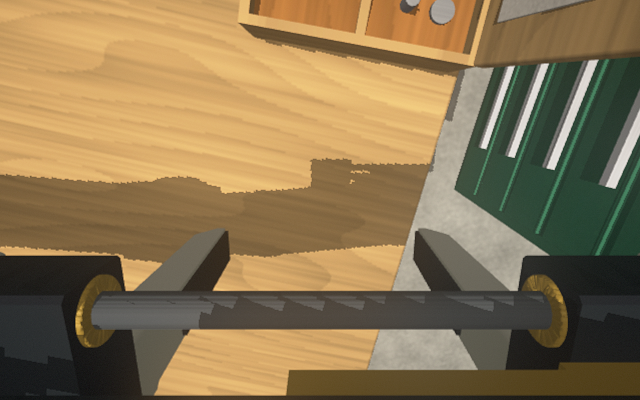

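```bash
cat > h.py <<'E'
from station import ctrl
import cv2,numpy as np
from scipy.spatial.transform import Rotation as R
def K(c): 
    f=200/np.tan(np.radians(c["fov_y"]/2)); return f,c["cx"],c["cy"]
def camT(n,s=None):
    c=ctrl.get_calibration(n)
    if n!="wrist": return np.linalg.inv(np.array(c["extrinsics"])),c
    T=np.eye(4);T[:3,:3]=R.from_rotvec(s["orientation"]).as_matrix();T[:3,3]=s["tool_pos"]
    return T@np.array(c["T_tool_cam"]),c
def ray(n,u,v,s=None):
    T,c=camT(n,s);f,cx,cy=K(c)
    return T[:3,3],T[:3,:3]@np.array([(u-cx)/f,-(v-cy)/f,-1])
def onz(n,u,v,z,s=None):
    o,d=ray(n,u,v,s);return o+d*(z-o[2])/d[2]
def cloud(n,D,s=None):
    T,c=camT(n,s);f,cx,cy=K(c)
    v,u=np.mgrid[:400,:640]
    P=np.stack([(u-cx)/f*D,-(v-cy)/f*D,-D],-1)
    return P@T[:3,:3].T+T[:3,3]
def proj(n,p,s=None):
    T,c=camT(n,s);f,cx,cy=K(c)
    q=np.linalg.inv(T)@np.r_[p,1]
    return cx+f*q[0]/-q[2],cy-f*q[1]/-q[2]
E
python3 - <<'E'
from h import *
a=cv2.imread("pics/top0.png");cv2.imwrite("pics/top0z.png",cv2.resize(a[140:230,280:400],None,fx=6.5,fy=6.5,interpolation=cv2.INTER_CUBIC))
D=np.load("pics/top0.npy");P=cloud("top",D)
# distortion? check flange edges; plate top
sub=P[135:230,280:400].reshape(-1,3)
for lo,hi in((.055,.064),(.105,.113),(.12,.128),(.012,.022)):
    m=(sub[:,2]>lo)&(sub[:,2]<hi);q=sub[m][:,:2]
    print(lo,m.sum(),q.min(0),q.max(0),cv2.minEnclosingCircle(q.astype(np.float32)) if m.sum()>3 else'')
for p in [(316,168),(328,212),(339,175)]: print(p,P[p[1],p[0]], onz("top",*p,.055))
E
```

```text
0.055 1144 [ 0.44695348 -0.21963877] [0.6499691  0.01498072] ((0.5506554245948792, -0.10137950628995895), 0.12519903481006622)
0.105 256 [ 0.55389464 -0.09688981] [ 0.60856921 -0.04274584] ((0.5819158554077148, -0.07083507627248764), 0.028349483385682106)
0.12 6 [ 0.57917719 -0.07313042] [ 0.58559101 -0.06760674] ((0.5823841094970703, -0.07024741172790527), 0.0033134736586362123)
0.012 826 [ 0.45214786 -0.21444958] [0.68354506 0.07888768] ((0.5513240098953247, -0.06778094917535782), 0.14811751246452332)
(316, 168) [ 0.60104458 -0.00302364  0.0659167 ] [ 0.60317511 -0.00295229  0.055     ]
(328, 212) [ 0.47005469 -0.03511113  0.06409418] [ 0.47070387 -0.03532678  0.055     ]
(339, 175) [ 0.57041282 -0.06772898  0.11193681] [ 0.58030824 -0.0709757   0.055     ]
```

View pics/top0z.png

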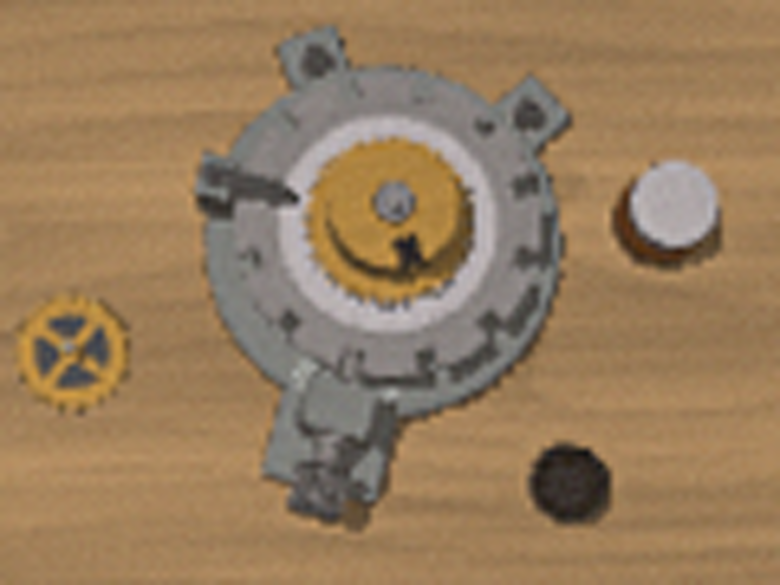

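```bash
python3 - <<'E'
from h import *
D=np.load("pics/top0.npy");P=cloud("top",D)
A=np.array([.582,-.0705])
sub=P[130:235,280:400].reshape(-1,3)
r=np.linalg.norm(sub[:,:2]-A,axis=1)
m=(r>.108)&(r<.145)&(sub[:,2]>.052)&(sub[:,2]<.072);print(m.sum(),sub[m].mean(0))
k=sub[m].mean(0)[:2]; d=k-A;print("yaw from knob",np.degrees(np.arctan2(-d[1],-d[0])),np.linalg.norm(d))
m=(r>.074)&(r<.09)&(sub[:,2]>.06)&(sub[:,2]<.075);
for q in sub[m]: print(np.round(q,3),end=' ')
print()
for u,v,z in((290,197,.068),(407,250,.11),(392,202,.124)): 
  p=onz("top",280+u/6.5-.5,140+v/6.5-.5,z);d=p[:2]-A;print(p,np.degrees(np.arctan2(d[1],d[0])),np.linalg.norm(d))
s=ctrl.sense();print(R.from_rotvec(s["orientation"]).as_matrix().round(3))
E
```

```text
175 [ 0.53353243 -0.12814647  0.05823515]
yaw from knob 49.94379589161254 0.07531414382890808
[0.613 0.011 0.068] [0.613 0.008 0.069] [0.612 0.005 0.072] [0.613 0.003 0.065] [ 0.613 -0.     0.067] [0.609 0.011 0.073] [0.609 0.009 0.072] [0.61  0.006 0.068] [0.61  0.003 0.067] [ 0.609 -0.     0.071] [0.607 0.015 0.066] [0.606 0.012 0.071] [0.607 0.009 0.07 ] [0.606 0.006 0.07 ] [0.606 0.003 0.07 ] [ 0.606 -0.     0.069] [0.604 0.015 0.07 ] [0.604 0.012 0.068] [0.603 0.009 0.073] [0.603 0.006 0.073] [0.603 0.003 0.072] [0.601 0.015 0.066] [0.601 0.012 0.069] [0.6   0.009 0.07 ] [0.601 0.006 0.07 ] [0.601 0.003 0.067] [0.598 0.015 0.069] [0.599 0.012 0.064] [0.597 0.009 0.072] [0.597 0.006 0.071] [0.598 0.003 0.068] [0.597 0.015 0.06 ] [0.596 0.012 0.062] [0.595 0.009 0.067] [0.594 0.006 0.072] [0.595 0.003 0.068] [ 0.51  -0.036  0.071] [ 0.511 -0.039  0.066] [ 0.511 -0.042  0.069] [ 0.51  -0.045  0.071] [ 0.51  -0.048  0.069] [ 0.508 -0.033  0.069] [ 0.508 -0.036  0.067] [ 0.508 -0.039  0.069] [ 0.507 -0.042  0.07 ] [ 0.507 -0.045  0.072] [ 0.507 -0.048  0.071] [ 0.507 -0.051  0.068] [
[... 547 characters left out ...]
69] [ 0.501 -0.062  0.07 ] [ 0.498 -0.039  0.073] [ 0.499 -0.042  0.068] [ 0.499 -0.045  0.066] [ 0.499 -0.047  0.069] [ 0.498 -0.05   0.073] [ 0.498 -0.053  0.069] [ 0.498 -0.056  0.071] [ 0.498 -0.059  0.07 ] [ 0.498 -0.062  0.07 ] [ 0.496 -0.045  0.065] [ 0.496 -0.047  0.07 ] [ 0.496 -0.05   0.069] [ 0.496 -0.053  0.068] [ 0.496 -0.056  0.068] [ 0.496 -0.059  0.067] [ 0.496 -0.062  0.065] 
[ 0.59463367 -0.02684284  0.068     ] 73.86041314482968 0.0454484024929088
[ 0.56206526 -0.07637329  0.11      ] -163.5836512184311 0.020781947516296844
[ 0.58076627 -0.06966492  0.124     ] 145.90705094667496 0.0014897803864965338
[[ 0.976  0.219 -0.   ]
 [ 0.219 -0.976  0.002]
 [-0.    -0.002 -1.   ]]
```

```bash
cat > go.py <<'E'
import sys
from h import *
# target x y z yaw(tool x, deg): print needed shift/turn
x,y,z,w=map(float,sys.argv[1:5]);s=ctrl.sense()
M=R.from_rotvec(s["orientation"]).as_matrix()
a=np.radians(w);G=np.array([[np.cos(a),np.sin(a),0],[np.sin(a),-np.cos(a),0],[0,0,-1]])
d=M.T@(np.array([x,y,z])-s["tool_pos"])
print("t",round(s["t"],2),"pos",s["tool_pos"].round(4) if hasattr(s["tool_pos"],'round') else s["tool_pos"],"yaw",np.degrees(np.arctan2(M[1,0],M[0,0])).round(2),"F",np.round(s["ft_force"],1),"w",s["gripper_width"],"q7",round(s["q"][6],2))
print("shift mm",(d*1e3).round(1),"turn",R.from_matrix(M.T@G).as_rotvec(degrees=True).round(2))
E
python3 -m pendant '0.553 -0.453 0 0 0 -150 1; 0.553 -0.453 0 0 0 -150 1; 0.553 -0.453 0 0 0 -150 1; 0.553 -0.453 0 0 0 -150 1; 0.553 -0.453 0 0 0 -150 1'; python3 go.py .582 -.0705 .22 180
```

```text
t: 0.57
tool_pos: [0.2715, -0.4682, 0.2185]
orientation: [-2.861, -1.298, 0.0]
ft_force: [-0.1, -0.8, 0.1]
gripper_width: 0.999
t 0.57 pos [ 0.2715 -0.4682  0.2185] yaw 48.8 F [-0.1 -0.8  0.1] w 0.9988707173995897 q7 0.18
shift mm [503.8 -28.3  -1.4] turn [-0.000e+00 -2.000e-02 -1.312e+02]
```

```bash
python3 -m pendant '0.504 -0.028 0 0 0 -131 1; 0.504 -0.028 0 0 0 -131 1; 0.504 -0.028 0 0 0 -131 1; 0.504 -0.028 0 0 0 -131 1; 0.504 -0.028 0 0 0 -131 1'; python3 go.py .582 -.0705 .22 180
```

```text
t: 0.98
tool_pos: [0.4007, -0.305, 0.2187]
orientation: [2.323, 2.114, -0.0]
ft_force: [0.9, 0.2, -0.7]
gripper_width: 0.997
t 0.98 pos [ 0.4007 -0.305   0.2187] yaw 84.61 F [ 0.9  0.2 -0.7] w 0.9972456470279435 q7 0.31
shift mm [250.5 158.5  -1.3] turn [-2.000e-02  1.000e-02 -9.539e+01]
```

```bash
python3 -m pendant '0.25 0.158 0 0 0 -95 1; 0.25 0.158 0 0 0 -95 1; 0.25 0.158 0 0 0 -95 1; 0.25 0.158 0 0 0 -95 1; 0.25 0.158 0 0 0 -95 1'; python3 go.py .582 -.0705 .22 180; python3 -c "
from h import *
print(np.round(ctrl.sense()['q'],2))"
```

```text
t: 1.4
tool_pos: [0.529, -0.1411, 0.2186]
orientation: [-1.561, -2.726, 0.001]
ft_force: [0.3, -0.6, -0.8]
gripper_width: 0.999
t 1.4 pos [ 0.529  -0.1411  0.2186] yaw 120.41 F [ 0.3 -0.6 -0.8] w 0.998832203411325 q7 0.44
shift mm [34.  81.4 -1.4] turn [-3.000e-02 -1.000e-02 -5.959e+01]
[ 0.6   0.51 -0.57  1.71  0.32  1.02  0.44]
```

```bash
python3 -m pendant '0.034 0.0814 0 0 0 -59.6 1; 0.034 0.0814 0 0 0 -59.6 1; 0.034 0.0814 0 0 0 -59.6 1; 0.034 0.0814 0 0 0 -59.6 1; 0.034 0.0814 0 0 0 -59.6 1'; python3 go.py .582 -.0705 .22 180; python3 - <<'E'
from h import *
s=ctrl.sense();print(np.round(s['q'],2))
p,d=ctrl.read_camera("wrist");cv2.imwrite("pics/w1.png",p[:,:,::-1]);np.save("pics/w1.npy",d);np.save("pics/w1s.npy",np.r_[s["tool_pos"],s["orientation"]])
E
```

```text
t: 1.82
tool_pos: [0.5819, -0.0709, 0.2182]
orientation: [-0.642, -3.074, -0.0]
ft_force: [-0.5, 0.2, 0.4]
gripper_width: 1.002
t 1.82 pos [ 0.5819 -0.0709  0.2182] yaw 156.4 F [-0.5  0.2  0.4] w 1.0016164239387555 q7 0.84
shift mm [ 0.1  0.4 -1.8] turn [ 2.00e-02 -5.00e-02 -2.36e+01]
[ 0.52  0.61 -0.73  1.6   0.44  1.11  0.84]
```

View pics/w1.png

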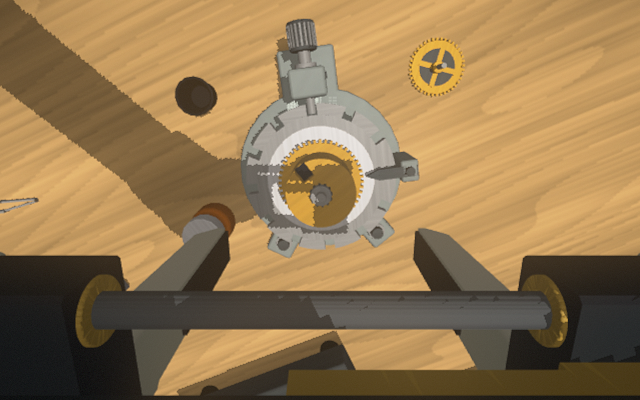

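```bash
python3 - <<'E'
from h import *
z=np.load("pics/w1s.npy");s=dict(tool_pos=z[:3],orientation=z[3:])
a=cv2.imread("pics/w1.png");cv2.imwrite("pics/w1z.png",cv2.resize(a[10:260,230:430],None,fx=2.4*1.0,fy=2.4,interpolation=cv2.INTER_CUBIC))
cv2.imwrite("pics/w1b.png",cv2.resize(a[130:240,260:430],None,fx=4.6,fy=4.6,interpolation=cv2.INTER_CUBIC))
D=np.load("pics/w1.npy");P=cloud("wrist",D,s);sub=P[10:255,230:430].reshape(-1,3)
m=(sub[:,2]>.105)&(sub[:,2]<.114);q=sub[m][:,:2].astype(np.float32);print("drum",m.sum(),np.median(sub[m][:,2]),cv2.minEnclosingCircle(q),(q.min(0)+q.max(0))/2)
m=(sub[:,2]>.12)&(sub[:,2]<.13);q=sub[m][:,:2].astype(np.float32);print("nut",m.sum(),np.median(sub[m][:,2]),cv2.minEnclosingCircle(q))
for u,v,zz in((320,195,.124),(366,174,.068),(301,36,.065),(304,171,.11),(410,167,.07)): print(u,v,onz("wrist",u,v,zz,s).round(4),P[v,u].round(4))
E
```

```text
drum 3271 0.11035734431756095 ((0.5851350426673889, -0.07184082269668579), 0.02866234816610813) [ 0.58499074 -0.07164201]
nut 90 0.12412582757252025 ((0.5848877429962158, -0.07155904173851013), 0.004152762703597546)
320 195 [ 0.5823 -0.0713  0.124 ] [ 0.5826 -0.0714  0.1229]
366 174 [ 0.5947 -0.0313  0.068 ] [ 0.5964 -0.0311  0.061 ]
301 36 [ 0.4649 -0.0375  0.065 ] [ 0.4654 -0.0375  0.0681]
304 171 [ 0.5628 -0.0765  0.11  ] [ 0.5641 -0.0775  0.1022]
410 167 [0.604  0.0072 0.07  ] [0.6037 0.007  0.0714]
```

View pics/w1b.png

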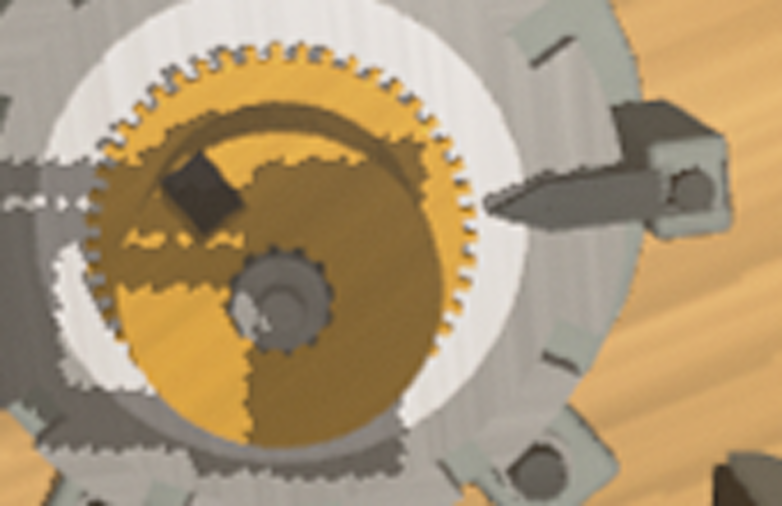

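View pics/w1z.png

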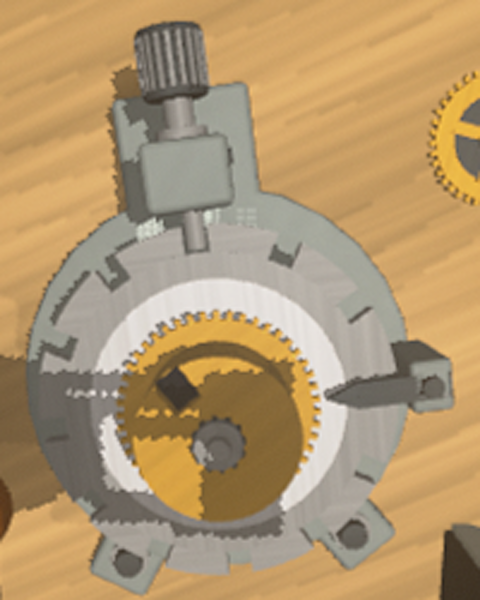

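```bash
python3 go.py .583 -.0712 .079 156.4; python3 -m pendant '0 0 0.08 0 0 0 1; -0.001 0 0.12 0 0 0 1; -0.001 0 0.139 0 0 0 1; -0.001 0 0.139 0 0 0 1'; python3 go.py .583 -.0712 .079 156.4
```

```text
t 1.87 pos [ 0.5816 -0.0721  0.2179] yaw 156.52 F [-0.3 -0.9  1.1] w 0.9995206251592724 q7 0.84
shift mm [ -1.1   1.4 138.9] turn [-0.02 -0.08  0.12]
t: 2.2
tool_pos: [0.5783, -0.0741, 0.0738]
orientation: [-0.659, -3.061, 0.004]
ft_force: [-0.8, 0.1, -0.6]
gripper_width: 0.996
t 2.2 pos [ 0.5783 -0.0741  0.0738] yaw 155.69 F [-0.8  0.1 -0.6] w 0.9961955058429985 q7 0.71
shift mm [-3.   4.6 -5.3] turn [-0.27 -0.53 -0.71]
```

```bash
python3 -m pendant '0 0 0 0 0 0 1; 0 0 0 0 0 0 1'; python3 go.py .583 -.0712 .079 156.4
```

```text
t: 2.37
tool_pos: [0.5824, -0.0729, 0.0792]
orientation: [-0.659, -3.07, -0.0]
ft_force: [-0.1, -0.6, 0.3]
gripper_width: 1.001
t 2.37 pos [ 0.5824 -0.0729  0.0792] yaw 155.78 F [-0.1 -0.6  0.3] w 1.001210473832925 q7 0.71
shift mm [0.1 1.8 0.2] turn [-0.01 -0.07 -0.62]
```

```bash
python3 -m pendant '0 0.0015 0 0 0 0 0.7; 0 0.0015 0 0 0 0 0.45; 0 0.0015 0 0 0 0 0.45; 0 0.0015 0 0 0 0 0.45; 0 0.0015 0 0 0 0 0.45' 40; python3 go.py .583 -.0712 .079 156.4;  python3 -m pendant '0 0 0 0 0 0 0.45;0 0 0 0 0 0 0.45'
```

```text
t: 2.78
tool_pos: [0.5837, -0.0715, 0.0806]
orientation: [0.656, 3.071, 0.0]
ft_force: [-1.0, -0.9, 0.3]
gripper_width: 0.692
t 2.78 pos [ 0.5837 -0.0715  0.0806] yaw 155.87 F [-1.  -0.9  0.3] w 0.6915264777182191 q7 0.71
shift mm [0.7 0.  1.6] turn [ 0.02  0.09 -0.53]
t: 2.95
tool_pos: [0.5832, -0.072, 0.0801]
orientation: [0.656, 3.072, -0.002]
ft_force: [-0.2, -0.9, 2.6]
gripper_width: 0.598
```

```bash
python3 -m pendant '0 0 0 0 0 0 0.45; 0 0 0 0 0 0 0.45; 0 0 0 0 0 5 0.45;0 0 0 0 0 10 0.45;0 0 0 0 0 15 0.45'; python3 go.py .583 -.0712 .079 36
```

```text
t: 3.37
tool_pos: [0.5833, -0.0718, 0.0801]
orientation: [1.057, 2.958, -0.001]
ft_force: [-1.4, -1.2, 2.9]
gripper_width: 0.597
t 3.37 pos [ 0.5833 -0.0718  0.0801] yaw 140.65 F [-1.4 -1.2  2.9] w 0.597237623788689 q7 0.5
shift mm [0.6 0.3 1.1] turn [2.0000e-02 4.0000e-02 1.0465e+02]
```

```bash
for i in 1; do python3 -m pendant '0 0 0 0 0 7 0.45; 0 0 0 0 0 14 0.45; 0 0 0 0 0 21 0.45;0 0 0 0 0 28 0.45;0 0 0 0 0 35 0.45'; done; python3 go.py .583 -.0712 .079 36; python3 -m pendant '0 0 0 0 0 7 0.45; 0 0 0 0 0 14 0.45; 0 0 0 0 0 21 0.45;0 0 0 0 0 28 0.45;0 0 0 0 0 35 0.45'; python3 go.py .583 -.0712 .079 36
```

```text
t: 3.78
tool_pos: [0.5836, -0.0717, 0.0801]
orientation: [1.899, 2.501, 0.0]
ft_force: [-0.6, -1.2, 3.6]
gripper_width: 0.599
t 3.78 pos [ 0.5836 -0.0717  0.0801] yaw 105.57 F [-0.6 -1.2  3.6] w 0.598546443328538 q7 0.02
shift mm [ 0.6 -0.4  1.1] turn [6.000e-02 1.000e-02 6.957e+01]
t: 4.2
tool_pos: [0.5839, -0.0717, 0.0801]
orientation: [2.564, 1.814, 0.001]
ft_force: [0.1, -1.3, 2.2]
gripper_width: 0.594
t 4.2 pos [ 0.5839 -0.0717  0.0801] yaw 70.57 F [ 0.1 -1.3  2.2] w 0.5940352051578429 q7 -0.45
shift mm [ 0.2 -1.   1.1] turn [ 8.000e-02 -3.000e-02  3.457e+01]
```

```bash
python3 -m pendant '0 0 0 0 0 7 0.45; 0 0 0 0 0 14 0.45; 0 0 0 0 0 21 0.45;0 0 0 0 0 28 0.45;0 0 0 0 0 34 0.45'; python3 -m pendant '0 0 0 0 0 0 0.45;0 0 0 0 0 0 0.45'; python3 go.py .583 -.0712 .079 36; python3 - <<'E'
from h import *
for n in("wrist","top"):
    s=ctrl.sense();p,d=ctrl.read_camera(n);cv2.imwrite(f"pics/{n}2.png",p[:,:,::-1])
E
```

```text
t: 4.62
tool_pos: [0.5841, -0.0719, 0.0801]
orientation: [2.982, 0.985, 0.003]
ft_force: [1.3, -2.6, 1.8]
gripper_width: 0.596
t: 4.78
tool_pos: [0.5841, -0.0718, 0.0801]
orientation: [2.978, 0.997, 0.003]
ft_force: [0.6, -2.1, 4.0]
gripper_width: 0.597
t 4.78 pos [ 0.5841 -0.0718  0.0801] yaw 37.02 F [ 0.6 -2.1  4. ] w 0.5967196593699458 q7 -0.89
shift mm [-0.5 -1.2  1.1] turn [ 0.11 -0.06  1.02]
```

View pics/wrist2.png

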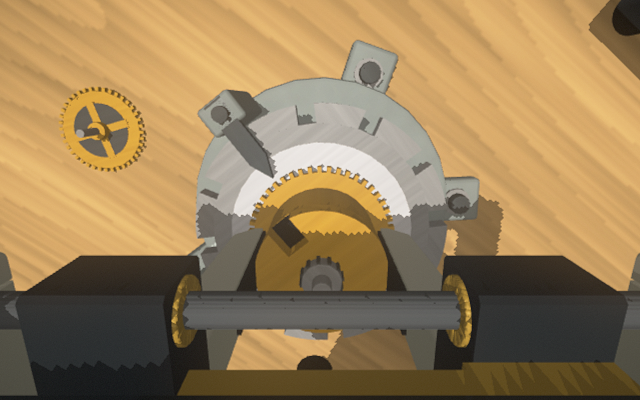

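```bash
python3 - <<'E'
from h import *
s=ctrl.sense();A=np.array([.5841,-.0718])
a=cv2.imread("pics/wrist2.png");cv2.imwrite("pics/w2b.png",cv2.resize(a[80:310,190:410],None,fx=2.6,fy=2.6,interpolation=cv2.INTER_CUBIC)); cv2.imwrite("pics/w2c.png",cv2.resize(a[205:265,255:325],None,fx=10,fy=10,interpolation=cv2.INTER_CUBIC))
for u,v,z in((273,176,.068),(220,112,.07),(289,232,.11),(322,276,.124)):
    p=onz("wrist",u,v,z,s);d=p[:2]-A;print(u,v,p.round(4),np.linalg.norm(d).round(4),np.degrees(np.arctan2(d[1],d[0])).round(2))
E
```

```text
273 176 [ 0.5966 -0.0321  0.068 ] 0.0416 72.56
220 112 [0.6076 0.0066 0.07  ] 0.0818 73.34
289 232 [ 0.592  -0.0499  0.11  ] 0.0232 70.21
322 276 [ 0.5901 -0.0682  0.124 ] 0.007 31.03
```

View pics/w2c.png

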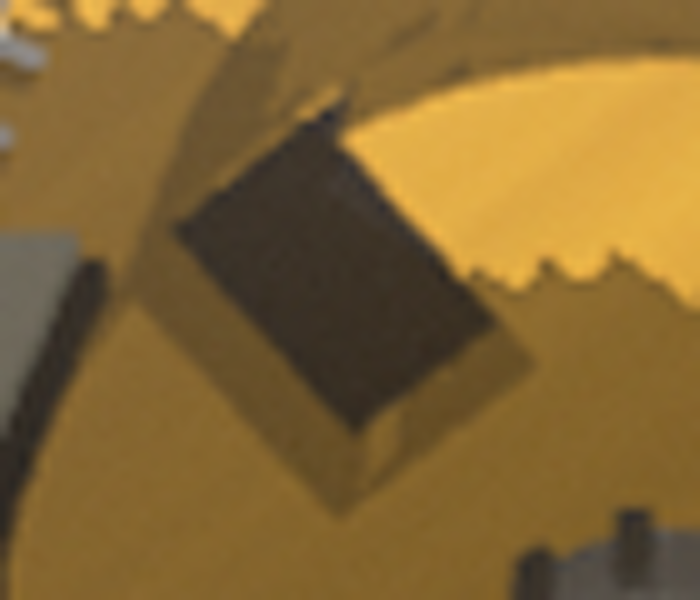

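View pics/w2b.png

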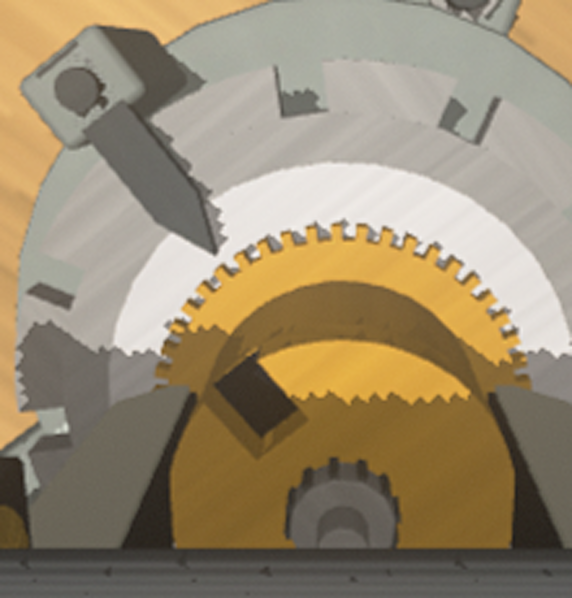

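```bash
python3 - <<'E'
from h import *
s=ctrl.sense();A=np.array([.5841,-.0718])
f=lambda u,v,z=.11:onz("wrist",254.5+u/10,204.5+v/10,z,s)[:2]
g=lambda u,v,z:onz("wrist",189.5+u/2.6,79.5+v/2.6,z,s)[:2]
for c in [(340,518),(535,362),(135,300),(340,130)]: print(f(*c).round(4))
i=(f(340,518)+f(535,362))/2;o=(f(135,300)+f(340,130))/2
for p in(i,o,g(218,252,.07),g(108,120,.07)):
  d=p-A;print(p.round(4),np.linalg.norm(d).round(4),np.degrees(np.arctan2(d[1],d[0])).round(2))
ang=lambda d:np.degrees(np.arctan2(d[1],d[0]))
print("slot dir",ang(o-i),"left/right edges",ang(f(135,300)-f(340,518)),ang(f(340,130)-f(535,362)),"pointer dir",ang(g(108,120,.07)-g(218,252,.07)))
E
```

```text
[ 0.5831 -0.0561]
[ 0.5936 -0.0584]
[ 0.5859 -0.0437]
[ 0.5969 -0.0461]
[ 0.5883 -0.0573] 0.0151 73.82
[ 0.5914 -0.0449] 0.0279 74.79
[ 0.597  -0.0324] 0.0415 71.89
[ 0.6053 -0.0013] 0.0736 73.26
slot dir 75.94232296212486 left/right edges 77.12564220683488 74.76346466412167 pointer dir 75.01527139070033
```

```bash
python3 -m pendant '0 0 0 0 0 1 0.45;0 0 0 0 0 1 0.45;0 0 0 0 0 1 0.45'; python3 -m pendant '0 0 0 0 0 0 0.8;0 0 0 0 0 0 1;0 0 0 0 0 0 1;0 0 0 0 0 0 1;0 0 0 0 0 0 1'; python3 -m pendant '0 0 -0.03 0 0 0 1;0 0 -0.07 0 0 0 1;0 0 -0.1 0 0 0 1;0 0 -0.139 0 0 0 1;0 0 -0.139 0 0 0 1'; python3 -m pendant '0 0 0 0 0 0 1;0 0 0 0 0 0 1'; python3 - <<'E'
from h import *
s=ctrl.sense();p,d=ctrl.read_camera("wrist");cv2.imwrite("pics/w3.png",p[:,:,::-1]);np.save("pics/w3.npy",d);np.save("pics/w3s.npy",np.r_[s["tool_pos"],s["orientation"]])
E
python3 go.py .583 -.0712 .079 36
```

```text
t: 5.13
tool_pos: [0.5841, -0.0719, 0.0801]
orientation: [2.988, 0.968, 0.003]
ft_force: [1.4, -2.2, 5.0]
gripper_width: 0.596
t: 5.55
tool_pos: [0.5825, -0.0707, 0.0791]
orientation: [-2.987, -0.969, 0.002]
ft_force: [-0.1, 0.4, 0.2]
gripper_width: 0.907
t: 5.97
tool_pos: [0.5877, -0.0715, 0.2265]
orientation: [2.983, 0.966, 0.022]
ft_force: [1.2, 0.1, -0.2]
gripper_width: 0.997
t: 6.13
tool_pos: [0.5824, -0.0711, 0.2181]
orientation: [-2.988, -0.968, 0.002]
ft_force: [-0.4, -0.1, -0.4]
gripper_width: 0.997
t 6.18 pos [ 0.582  -0.0712  0.2172] yaw 35.91 F [-1.   0.9  0.6] w 1.0020158896541471 q7 -0.89
shift mm [  1.1   0.9 138.2] turn [-0.13  0.14 -0.09]
```

View pics/w3.png

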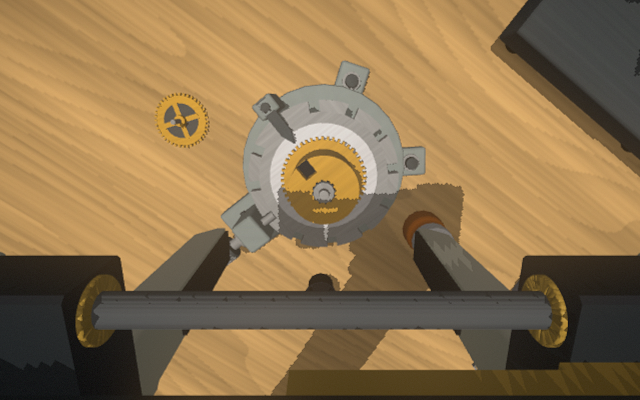

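```bash
python3 - <<'E'
from h import *
a=cv2.imread("pics/w3.png");cv2.imwrite("pics/w3b.png",cv2.resize(a[85:225,245:395],None,fx=5,fy=5,interpolation=cv2.INTER_CUBIC))
E
```

```text
(no output)
```

View pics/w3b.png

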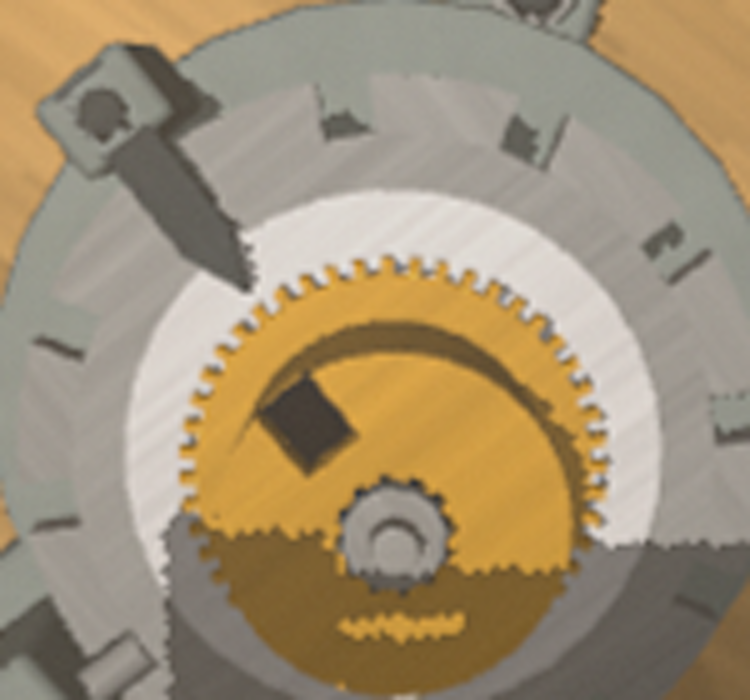

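```bash
python3 - <<'E'
from h import *
z=np.load("pics/w3s.npy");s=dict(tool_pos=z[:3],orientation=z[3:])
f=lambda u,v,z=.11:onz("wrist",244.5+u/5,84.5+v/5,z,s)[:2]
ang=lambda d:np.degrees(np.arctan2(d[1],d[0])).round(2)
i=(f(358,432)+f(310,474))/2;o=(f(258,412)+f(308,375))/2
# drum axis from plate inner white ring? use nut
for A in (f(398,545,.124),np.array([.5841,-.0718]),np.array([.583,-.0712])):
  print("A",A.round(4))
  for p in(i,o,f(248,292,.07),f(136,145,.07)): d=p-A;print(p.round(4),np.linalg.norm(d).round(4),ang(d))
print("slotdir",ang(o-i),"pointer",ang(f(136,145,.07)-f(248,292,.07)))
E
```

```text
A [ 0.586  -0.0718]
[ 0.5892 -0.0571] 0.0151 77.67
[ 0.5922 -0.0451] 0.0274 76.79
[ 0.5963 -0.0321] 0.0411 75.46
[ 0.6057 -0.002 ] 0.0726 74.23
A [ 0.5841 -0.0718]
[ 0.5892 -0.0571] 0.0155 70.9
[ 0.5922 -0.0451] 0.0279 73.03
[ 0.5963 -0.0321] 0.0415 72.96
[ 0.6057 -0.002 ] 0.0731 72.81
A [ 0.583  -0.0712]
[ 0.5892 -0.0571] 0.0154 66.3
[ 0.5922 -0.0451] 0.0276 70.49
[ 0.5963 -0.0321] 0.0413 71.25
[ 0.6057 -0.002 ] 0.0729 71.84
slotdir 75.71 pointer 72.62
```

```bash
python3 go.py .4635 -.0363 .15 -16.5
```

```text
t 6.18 pos [ 0.582  -0.0712  0.2172] yaw 35.91 F [-1.   0.9  0.6] w 1.0020158896541471 q7 -0.89
shift mm [-75.4 -97.6  67.6] turn [-0.06  0.19 52.41]
```

```bash
python3 -m pendant '-0.075 -0.0975 0 0 0 52.4 1;-0.075 -0.0975 0 0 0 52.4 1;-0.075 -0.0975 0 0 0 52.4 1;-0.075 -0.0975 0.02 0 0 52.4 1;-0.075 -0.0975 0.04 0 0 52.4 1'; python3 go.py .4635 -.0363 .17 -16.5
```

```text
t: 6.6
tool_pos: [0.4627, -0.0356, 0.178]
orientation: [-3.141, 0.006, 0.002]
ft_force: [0.5, -0.0, 0.0]
gripper_width: 1.0
t 6.6 pos [ 0.4627 -0.0356  0.178 ] yaw -0.2 F [ 0.5 -0.   0. ] w 0.9997082417392394 q7 -1.49
shift mm [0.8 0.7 8. ] turn [-0.02  0.07 16.3 ]
```

```bash
python3 -m pendant '0.0008 0.0007 0.008 0 0 16.3 1;0.0008 0.0007 0.008 0 0 16.3 1;0.0008 0.0007 0.008 0 0 16.3 1;0.0008 0.0007 0.008 0 0 16.3 1;0.0008 0.0007 0.008 0 0 16.3 1'; python3 go.py .4635 -.0363 .17 -16.5;python3 - <<'E'
from h import *
s=ctrl.sense();p,d=ctrl.read_camera("wrist");cv2.imwrite("pics/w4.png",p[:,:,::-1]);np.save("pics/w4.npy",d);np.save("pics/w4s.npy",np.r_[s["tool_pos"],s["orientation"]])
E
```

```text
t: 7.02
tool_pos: [0.4651, -0.0369, 0.1695]
orientation: [3.11, -0.441, -0.005]
ft_force: [0.7, 0.3, 0.3]
gripper_width: 1.003
t 7.02 pos [ 0.4651 -0.0369  0.1695] yaw -16.14 F [0.7 0.3 0.3] w 1.002634889625056 q7 -1.72
shift mm [-1.7 -0.1 -0.5] turn [0.05 0.17 0.36]
```

View pics/w4.png

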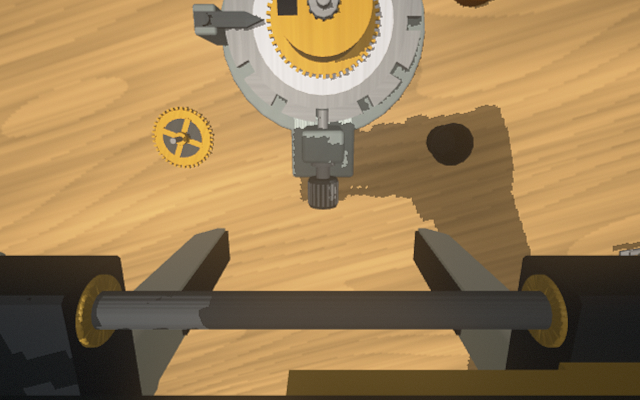

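```bash
python3 - <<'E'
from h import *
z=np.load("pics/w4s.npy");s=dict(tool_pos=z[:3],orientation=z[3:])
P=cloud("wrist",np.load("pics/w4.npy"),s)
M=R.from_rotvec(s["orientation"]).as_matrix();Q=(P-s["tool_pos"])@M
q=Q[170:215,300:345].reshape(-1,3);w=P[170:215,300:345].reshape(-1,3)
m=(w[:,2]>.045)&(w[:,2]<.075)
print("knob tool coords min/max",q[m].min(0).round(4),q[m].max(0).round(4))
for v in range(172,214,3):
    print(v,Q[v,323].round(4),P[v,323,2].round(4))
E
```

```text
knob tool coords min/max [-0.0131 -0.0112  0.1001] [0.0181 0.0134 0.12  ]
172 [0.0164 0.001  0.1076] 0.0618
175 [0.0136 0.001  0.1094] 0.06
178 [0.0115 0.001  0.1077] 0.0617
181 [0.0102 0.001  0.1028] 0.0667
184 [0.0079 0.001  0.1026] 0.0669
187 [0.0058 0.001  0.1015] 0.0679
190 [0.0034 0.001  0.1014] 0.0681
193 [0.0013 0.001  0.1001] 0.0694
196 [-0.0015  0.001   0.1016] 0.0678
199 [-0.0038  0.001   0.1012] 0.0682
202 [-0.0064  0.001   0.1017] 0.0678
205 [-0.009   0.001   0.1021] 0.0674
208 [-0.0117  0.001   0.1027] 0.0668
211 [-0.0357  0.0015  0.1699] -0.0003
```

```bash
python3 -m pendant '-0.001 0.001 0.04 0 0 0.2 1;-0.001 0.001 0.08 0 0 0.2 1;-0.001 0.001 0.11 0 0 0.2 1;-0.001 0.001 0.125 0 0 0.2 1;-0.001 0.001 0.1335 0 0 0.2 1'; python3 -m pendant '0 0 0 0 0 0 1;0 0 0 0 0 0 1;0 0 0 0 0 0 0.5;0 0 0 0 0 0 0.2;0 0 0 0 0 0 0.1' 55; python3 -m pendant '0 0 0 0 0 0 0.1;0 0 0 0 0 0 0.1;0 0 0 0 0 0 0.1;0 0 0 0 0 0 0.1;0 0 0 0 0 0 0.1';  python3 go.py .4635 -.0363 .036 -16.5
```

```text
t: 7.48
tool_pos: [0.4632, -0.0377, 0.0348]
orientation: [3.109, -0.448, -0.008]
ft_force: [-0.2, -0.4, 0.2]
gripper_width: 0.998
t: 7.9
tool_pos: [0.4657, -0.0378, 0.0383]
orientation: [-3.109, 0.448, -0.004]
ft_force: [-0.3, 0.4, -0.1]
gripper_width: 0.831
t: 8.32
tool_pos: [0.4649, -0.0377, 0.0372]
orientation: [-3.109, 0.449, -0.0]
ft_force: [-0.1, 0.5, 0.8]
gripper_width: 0.474
t 8.32 pos [ 0.4649 -0.0377  0.0372] yaw -16.42 F [-0.1  0.5  0.8] w 0.4735654881664594 q7 -1.66
shift mm [-1.7 -1.   1.2] turn [-0.   -0.    0.08]
```

```bash
python3 -m pendant '0 0 0 0 0 0 0;0 0 0 0 0 0 0;0 0 0 0 0 0 0;0 0 0 0 0 0 0;0 0 0 0 0 0 0' 55;  python3 -m pendant '0 0 0 0 0 0 0;0 0 0 0 0 0 0;0 0 0 0 0 0 0'; python3 go.py .4635 -.0363 .036 -16.5
```

```text
t: 8.73
tool_pos: [0.4647, -0.0381, 0.0371]
orientation: [3.109, -0.449, -0.0]
ft_force: [-0.4, -1.2, -0.5]
gripper_width: 0.246
t: 8.98
tool_pos: [0.4647, -0.0381, 0.0371]
orientation: [3.109, -0.449, -0.0]
ft_force: [-0.6, -1.8, -0.1]
gripper_width: 0.245
t 8.98 pos [ 0.4647 -0.0381  0.0371] yaw -16.43 F [-0.6 -1.8 -0.1] w 0.24453417281386974 q7 -1.66
shift mm [-1.7 -1.4  1.1] turn [0.02 0.01 0.07]
```

```bash
python3 -m pendant '-0.003 0 0 0 0 0 0;-0.006 0 0 0 0 0 0;-0.009 0 0 0 0 0 0;-0.012 0 0 0 0 0 0;-0.015 0 0 0 0 0 0';  python3 -m pendant '0 0 0 0 0 0 0;0 0 0 0 0 0 0;0 0 0 0 0 0 0'; python3 go.py .4635 -.0363 .036 -16.5
```

```text
t: 9.4
tool_pos: [0.4562, -0.0356, 0.0374]
orientation: [3.108, -0.45, 0.02]
ft_force: [8.4, -5.3, -11.1]
gripper_width: 0.244
t: 9.65
tool_pos: [0.4561, -0.0356, 0.0374]
orientation: [3.108, -0.45, 0.019]
ft_force: [7.5, -5.2, -9.6]
gripper_width: 0.243
t 9.65 pos [ 0.4561 -0.0356  0.0374] yaw -16.48 F [ 7.5 -5.2 -9.6] w 0.2427654705036452 q7 -1.66
shift mm [ 7.3 -1.4  1.5] turn [-0.01 -0.7   0.02]
```

```bash
python3 -m pendant '-0.003 0 0 0 0 0 0;-0.006 0 0 0 0 0 0;-0.009 0 0 0 0 0 0;-0.009 0 0 0 0 0 0;-0.009 0 0 0 0 0 0'; python3 go.py .4647 -.0381 .0371 -16.43
```

```text
t: 10.07
tool_pos: [0.4497, -0.0337, 0.0375]
orientation: [3.107, -0.451, 0.026]
ft_force: [10.4, -6.1, -14.0]
gripper_width: 0.246
t 10.07 pos [ 0.4497 -0.0337  0.0375] yaw -16.51 F [ 10.4  -6.1 -14. ] w 0.24613939277530314 q7 -1.67
shift mm [15.6 -0.   0.6] turn [-0.02 -0.96 -0.08]
```

```bash
python3 -m pendant '-0.002 0 0 0 0 0 0;-0.002 0 0 0 0 0 0;-0.002 0 0 0 0 0 0;-0.002 0 0 0 0 0 0'; python3 go.py .4647 -.0381 .0371 -16.43; python3 - <<'E'
from h import *
for n in("wrist","top","side"):
    p,d=ctrl.read_camera(n);cv2.imwrite(f"pics/{n}5.png",p[:,:,::-1]);np.save(f"pics/{n}5.npy",d)
a=cv2.imread("pics/top5.png");b=cv2.imread("pics/side5.png")
cv2.imwrite("pics/ts5.png",np.hstack([cv2.resize(a[140:230,280:400],(400,300)),cv2.resize(b[150:270,270:410],(400,343))[:300]]))
E
```

```text
t: 10.4
tool_pos: [0.4496, -0.0336, 0.0375]
orientation: [3.106, -0.451, 0.031]
ft_force: [12.8, -6.4, -16.6]
gripper_width: 0.246
t 10.4 pos [ 0.4496 -0.0336  0.0375] yaw -16.53 F [ 12.8  -6.4 -16.6] w 0.2463900757802772 q7 -1.67
shift mm [15.8 -0.   0.7] turn [-0.03 -1.16 -0.1 ]
```

View pics/wrist5.png

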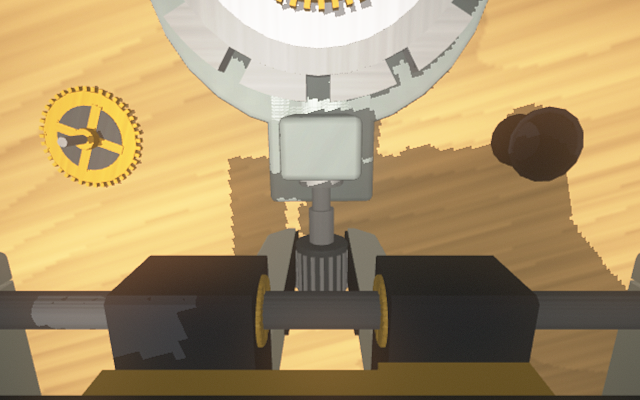

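View pics/ts5.png

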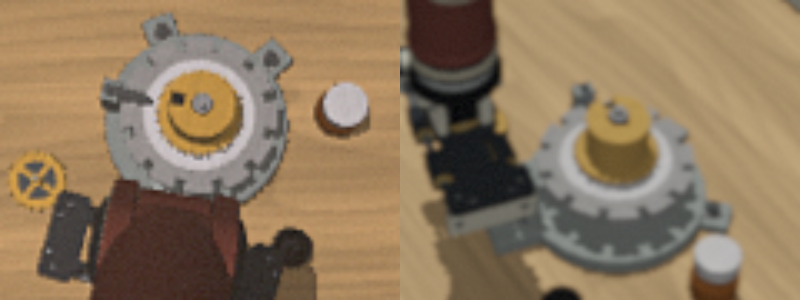

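```bash
python3 -m pendant '0 0 0 0 0 0 0;0 0 0 0 0 0 0;0 0 0 0 0 0 0'; python3 go.py .4647 -.0381 .0371 -16.43; python3 -c "
from station import ctrl
print(ctrl.job_done())"
```

```text
t: 10.8
tool_pos: [0.4496, -0.0336, 0.0375]
orientation: [3.106, -0.451, 0.032]
ft_force: [12.3, -6.3, -16.2]
gripper_width: 0.245
t 10.8 pos [ 0.4496 -0.0336  0.0375] yaw -16.53 F [ 12.3  -6.3 -16.2] w 0.2451200411097542 q7 -1.67
shift mm [15.7 -0.   0.7] turn [-0.03 -1.16 -0.1 ]
the job is handed in; nothing more can be done
None
```

I turned the barrel about 120° clockwise by its drum until the slot faced the zero pointer, then let go and lifted clear. After that I gripped the plunger knob, pulled it back to its stop and handed the job in at 10.8 s, still holding it. No verdict was reported.

- **Slot:** the wrist picture taken after release put the slot's outer end at about 73.0° and the pointer at about 72.9°. Other estimates of the axis position differ by 1–2 mm, which shifts this by up to about 1.4°. The slot's edge direction read about 3° off the pointer's. All of these are well inside the 7° allowed.
- **Plunger:** the fingers moved back about 15.7 mm. Commanding 2 mm more raised the force but hardly moved them, so it is at the stop. The horizontal force was about 14 N, and the knob had not slipped in the grip. The arm gave way by several millimetres under the spring, so I commanded about 26 mm in all. It ended tilted about 1.2°, with a vertical force of about 16 N on the tool.
- **Plate:** in the last wrist picture the empty notch is still in line with the plunger, so the plate has not turned visibly.
- **Other things on the bench:** the wheel, loupe and jar looked undisturbed in the last pictures. I did not check the others in the last pictures, but the arm did not go near them.

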